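# Put the two piles of finishing tools back into their fitted trays

## Robot

A 7-joint arm with a two-finger parallel gripper is mounted at the origin on a cart in front of the work surface, level with it; the furniture and walls round the work are solid. World frame = base frame: x ahead of the robot, y to its left, z up, the work surface at z = 0. Lengths are in m, angles in degrees, forces in N, time in s.
With the tool pointing down it reaches from about 0.425 to 0.875 m from the base axis. Payload 8.4 kg.
Tool frame: the origin (TCP) lies between the finger pads; the fingertips stand 25 mm ahead of it and the grasp point (between the pads) lies 6 mm ahead of it (ctrl.tip_reach is the z of the fingertips in the tool frame, in m); z points along the fingers, y is the line along which they close (so a half turn about z gives the same grasp; the last joint's range is limited). The gripper opens to 85 mm and grips with 20 to 120 N. Pads are 22 mm wide; open, the fingers measure 114 mm over their backs; the gripper's body (76 mm by 85 mm) begins 54 mm behind the grasp point. The pads swing forward as they close: fully open they stand 13 mm farther back than shut.
Start: joints at [-80.97, 19.091, 2.286, 83.961, -0.768, 76.965, -3.352], TCP at [0.165, 0.629, 0.256] pointing down, gripper open.
Joint ranges: [-147.57, 147.57], [-21.85, 119.76], [-74.77, 79.35], [14.55, 137.4], [-85.83, 265.84], [4.83, 119.75], [-152.11, 152.11]. Speed limits (degrees/s): [127.2, 127.2, 159.86, 159.86, 180, 180, 180].

## Interface

Orientations are given as [roll, pitch, yaw] about the fixed x, y, z axes, in that order (R = Rz(yaw) Ry(pitch) Rx(roll)).
In Python, from bench import ctrl gives the robot as it stands.
- The arm moves only by the tool send_rows, never from a script. Its argument "motion" is a list of rows, each a list of 7 numbers: the shift along the tool's x, y, z each as a share of 150 mm, from -1 to 1, then the turn, a rotation vector about the tool's x, y, z each as a share of 0.5 rad, from -1 to 1, then the opening, from 0 (shut) to 1 (fully open). A call has 1 to 20 rows; each row shifts and turns the commanded pose from where the row before left it, along the tool's axes as they then stand; what a row does not reach is not made up. A row lasts 1/12 s, in which the tool goes at most 41.7 mm and 7.16 degrees, less where a joint would pass 70% of its speed; a pose out of reach is approached as far as the arm can. A call with a number of a shift or a turn outside -1 to 1 is refused whole. A call with a gripper value outside its range is refused whole. The fingers move at their own pace and stop on an object; "grip_force" is the grip in N (left out, the last holds). Time passes only in rows, so rows that do not move let the fingers close. It gives the time, the measured TCP pose, the force, the opening and the grip force at its end, in the units of the state.
- ctrl.read_state(): the state, without advancing time (a new reading comes with each control period).
- ctrl.camera(name): name is "scene" or "top"; returns a dict with "img" (384x512x3 uint8, red, green, blue), "camera_matrix" (3x3 intrinsics, pixels), "pose" (4x4, takes a point from camera to world coordinates). Camera axes: x right, y down, z forward; pixel columns grow to the right and rows downward; lengths in m; the calibration is good to about 2 mm. A picture is of the moment at which its call begins. There is no depth.
- ctrl.hand_in(): hands the job in; it is judged then, once.
The state is a dict: "time": time; "qpos": joint angles; "qvel": joint speeds; "joint_efforts": joint torques, N m; "tool_pos": TCP position; "tool_rot": TCP orientation; "ft_force": force on the tool from outside, world axes, zero at the start; "torque": the same for the moment, N m; "width": opening from 0.0 (shut) to 1.0 (fully open); "grip_force": force on a finger pad.
Only numpy, scipy, OpenCV 4.12 (cv2) and the standard library are available. Lean on these libraries where they do the work, as an engineer would, in place of code of your own. Each camera call takes 0.05 s, during which the arm holds its last target. There are 200 camera calls.

## Task

The sanding blocks, the bur stand and the paste jar have been piled up in two heaps on the bench. Take the heaps apart from the top, one thing at a time, and put each thing upright into the organiser tray whose pocket is made for it, down flat on the pocket's floor. Keep the jar and the bur stand upright all the time.

Things in the scene. Friction and masses are not known exactly. Their poses are not given: they have to be found in the camera images.
- flat_board_mid (a point): the long flat sanding board: a dark grey printed block 120 mm long, 40 mm wide and 24 mm high with brown abrasive paper round its sole and lower sides and a thin steel bar near each end of its top. The point is its centre, 12 mm above its underside; y along its length, x across, z up. It is the lowest thing of one of the two piles (either one) and lies flat on the bench.
- hollow_block_mid (a point): the short wide sanding block with a hollow sole (for round bodies): dark grey printed block 86 mm long, 58 mm wide and 24 mm high, brown abrasive paper on its lower sides, flat top with a thin steel bar near each end. The point is its centre, 12 mm above its underside; y along its length, x across, z up. It is the lowest thing of the other pile and lies flat on the bench.
- wood_block_mid (a point): wooden sanding block wrapped in brown paper: 68 mm long, 36 to 38 mm wide, 25 mm high. The point is its centre, 12.5 mm above its underside; y along its length, x across, z up. It lies on one of the two printed blocks and carries the bur stand.
- bur_stand_mid (a point): bur stand: a wooden bar 70 mm long, 28 mm wide and 22 mm high with a row of thin burs standing up from it, 52 mm high in all. The point is the centre of the wooden bar, 11 mm above its underside; y along its length, x across, z up. It stands crosswise on the wooden sanding block, on top of the higher pile.
- jar_mid (a point): closed round jar of polishing paste, white with a blue screw lid: 54 mm across the lid, 52 mm across the body, 54 mm high. The point is its centre, 27 mm above its underside; z up. It stands on the other printed block.
- tray_board_pocket (a point): grey printed tray, 142 x 82 mm outside and 14 mm high, one of five side by side on a dark base plate, fixed; in it the long narrow rectangular pocket, 132 x 52 mm, for the long flat sanding board. The pocket is 10 mm deep with a level, dark-lined floor 8 mm above the bench; the point is the centre of that floor; y along the pocket's length, x across, z up. It may be the left or the right of the two trays in the far row.
- tray_hollow_pocket (a point): grey printed tray, 142 x 82 mm outside and 14 mm high, one of five side by side on a dark base plate, fixed; in it the wide rectangular pocket, 98 x 70 mm, for the short wide hollow-soled block. The pocket is 10 mm deep with a level, dark-lined floor 8 mm above the bench; the point is the centre of that floor; y along the pocket's length, x across, z up. It may be the left or the right of the two trays in the far row.
- tray_wood_pocket (a point): grey printed tray, 94 x 82 mm outside and 14 mm high, one of five side by side on a dark base plate, fixed; in it the rectangular pocket of 80 x 50 mm, for the wooden sanding block. The pocket is 10 mm deep with a level, dark-lined floor 8 mm above the bench; the point is the centre of that floor; y along the pocket's length, x across, z up. It may be any of the three trays in the near row.
- tray_bur_pocket (a point): grey printed tray, 94 x 82 mm outside and 14 mm high, one of five side by side on a dark base plate, fixed; in it the narrow rectangular pocket of 82 x 38 mm, for the bur stand. The pocket is 10 mm deep with a level, dark-lined floor 8 mm above the bench; the point is the centre of that floor; y along the pocket's length, x across, z up. It may be any of the three trays in the near row.
- tray_jar_pocket (a point): grey printed tray, 94 x 82 mm outside and 14 mm high, one of five side by side on a dark base plate, fixed; in it the round pocket, 67 mm across, for the jar. The pocket is 10 mm deep with a level, dark-lined floor 8 mm above the bench; the point is the centre of that floor; z up. It may be any of the three trays in the near row.
Mind the look-alikes: they are no part of the job. What is shaped like the part that bears wood_block_mid but pink is not meant.

How it is judged:
By the outcome, as a careful person would: the job done as asked, in the order asked, and still so for the second after the job is handed in, with the robot touching nothing.
It also fails if it takes over 125 s, if anything falls off the work surface, if the arm or the gripper's body presses on something with over 40 N, if the wrist force passes 120 N, or if a joint passes its speed limit or range.

## Working session

There is one attempt and no reset: what is moved stays moved. The work goes in short steps, Python scripts to look and compute and a tool call to move; the robot and the scene stay as the last step left them, time stands still between calls to the robot, and variables do not carry over. Pictures are saved under pics/ and viewed, at most 14 in all, crops included, and the job is handed in when it is done.

Besides the shell and the picture viewer there is one more tool, called after "Emit:" by a JSON object that holds its "fn" and its "kwargs". send_rows: Moves the arm, as the interface text tells. Its arguments: {"type":"object","properties":{"motion":{"type":"array","items":{"type":"array","items":{"type":"number"}}},"grip_force":{"type":"number"}},"required":["motion"]}

```bash
mkdir -p pics; ls; python3 - <<'E'
from bench import ctrl
import cv2
for n in("scene","top"):
    c=ctrl.camera(n); cv2.imwrite(f"pics/{n}0.png",cv2.resize(c["img"][:,:,::-1],(800,600),interpolation=cv2.INTER_CUBIC))
    print(n,c["camera_matrix"].round(1).tolist(),c["pose"].round(4).tolist())
s=ctrl.read_state();print(s["tool_pos"],s["tool_rot"],s["width"],s["time"],ctrl.tip_reach)
E
```

```text
pics
scene [[400.4, 0.0, 258.3], [0.0, 400.4, 188.9], [0.0, 0.0, 1.0]] [[0.8064, -0.3854, 0.4486, -0.0196], [-0.5913, -0.5413, 0.5978, -0.4959], [0.0125, -0.7473, -0.6643, 0.7251], [0.0, 0.0, 0.0, 1.0]]
top [[359.7, 0.0, 249.3], [0.0, 359.7, 188.6], [0.0, 0.0, 1.0]] [[-0.0002, -0.99, 0.1413, 0.2955], [-1.0, -0.0003, -0.0036, 0.1159], [0.0036, -0.1413, -0.99, 0.9068], [0.0, 0.0, 0.0, 1.0]]
[0.1650002  0.6283238  0.25549355] [-1.79915415e+02  5.39009905e-03  1.65287649e+02] 1.0028366487848999 0.1 0.025
```

View pics/scene0.png

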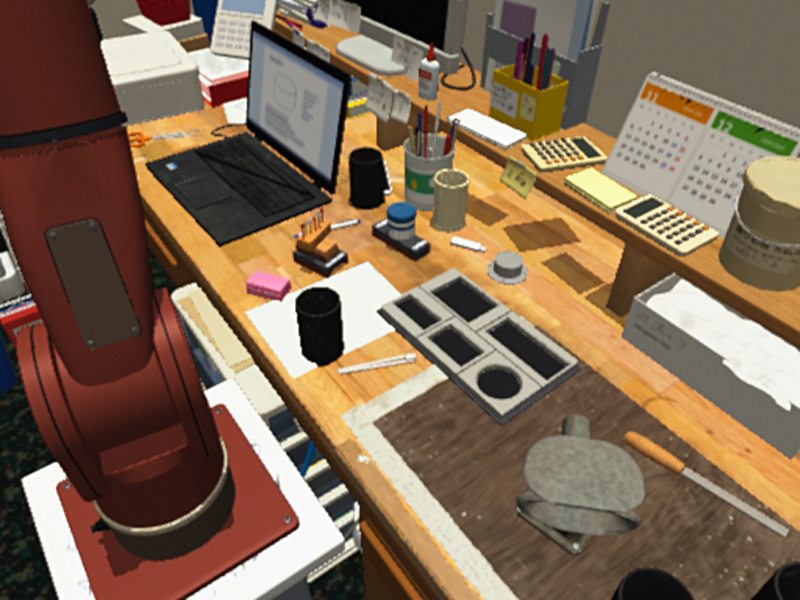

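View pics/top0.png

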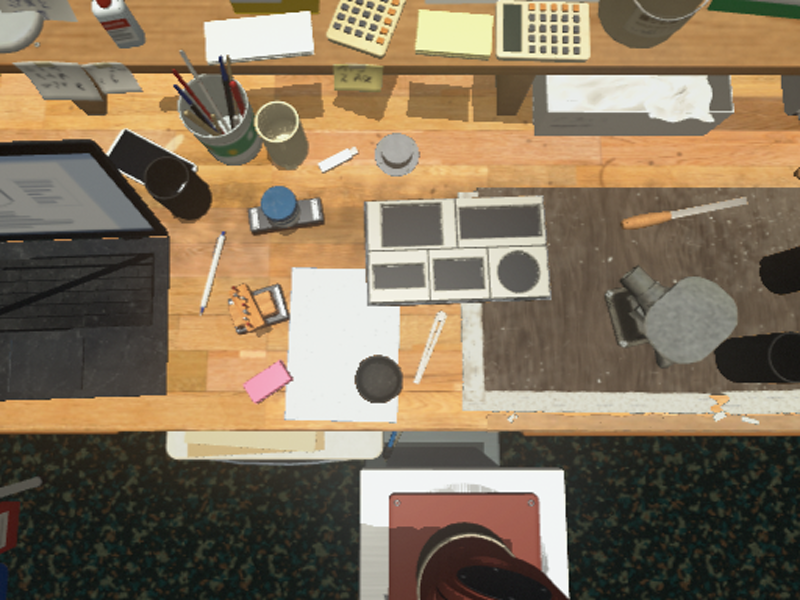

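The top view shows one pile at (260,305): the bur stand on the wood block on the short wide block. The other is at (287,212), the jar on the long board. The wood block look-alikes are the brown block in the pile at (250,308) and the pink one at (268,382). The pink one is excluded. I'll confirm this in enlarged crops.

```bash
cat >h.py <<'E'
from bench import ctrl
import cv2, numpy as np
def px2w(c,uv,z):
    K,T=c["camera_matrix"],c["pose"]; d=T[:3,:3]@np.linalg.inv(K)@np.array([uv[0],uv[1],1.])
    return T[:3,3]+d*(z-T[2,3])/d[2]
def w2px(c,p):
    T=c["pose"]; q=c["camera_matrix"]@(T[:3,:3].T@(np.array(p)-T[:3,3])); return q[:2]/q[2]
def crop(c,u0,v0,w,h,s,name):
    im=cv2.resize(c["img"][v0:v0+h,u0:u0+w,::-1],(w*s,h*s),interpolation=cv2.INTER_CUBIC)
    for k in range(0,w,10): cv2.line(im,(k*s,0),(k*s,6 if k%50 else 14),(0,0,255),1)
    for k in range(0,h,10): cv2.line(im,(0,k*s),(6 if k%50 else 14,k*s),(0,0,255),1)
    cv2.imwrite("pics/"+name,im)
E
python3 - <<'E'
from h import *
c=ctrl.camera("top"); crop(c,130,110,80,110,5,"t1a.png"); crop(c,225,115,135,90,5,"t1b.png")
a=cv2.imread("pics/t1a.png"); 
d=ctrl.camera("scene"); crop(d,180,125,100,60,8,"s1.png")
b=cv2.imread("pics/t1b.png"); 
E
```

```text
(no output)
```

View pics/t1a.png

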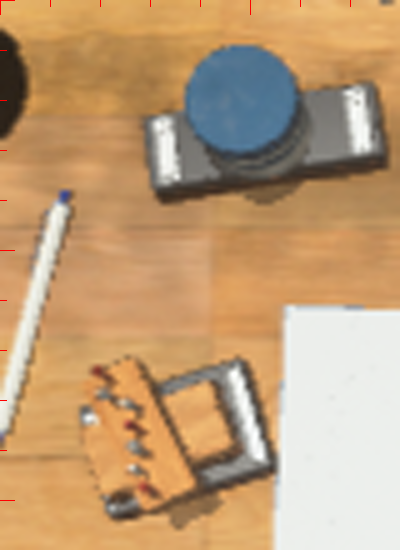

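View pics/t1b.png

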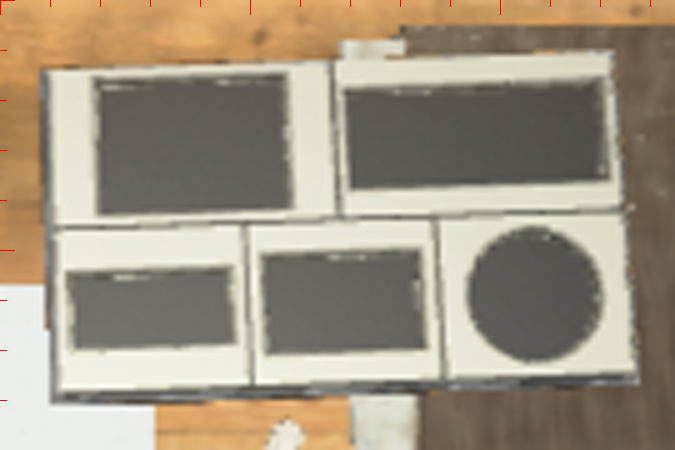

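View pics/s1.png

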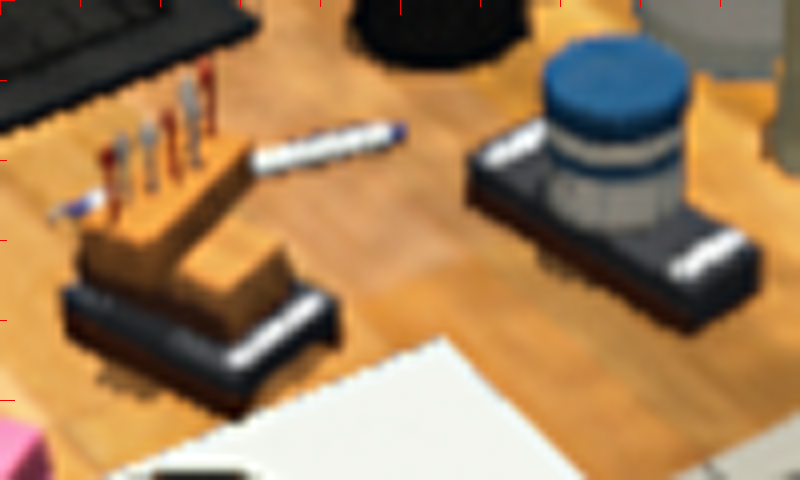

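```bash
cat >>h.py <<'E'
def fit(c,crn,z,L,W):
    "crn: full-res px corners in order: start,along L,then along W,back.  returns x,y,yaw of length axis, rms mm"
    from scipy.optimize import least_squares
    P=np.array([px2w(c,p,z)[:2] for p in crn]); m=P.mean(0); d=P[1]-P[0]+P[2]-P[3]; e=P[3]-P[0]+P[2]-P[1]
    s=np.sign(d[0]*e[1]-d[1]*e[0])
    B=np.array([[-L,-W],[L,-W],[L,W],[-L,W]])/2*[1,s]
    g=lambda t:B@np.array([[np.cos(t),np.sin(t)],[-np.sin(t),np.cos(t)]])
    r=least_squares(lambda q:(g(q[2])+q[:2]-P).ravel(),[*m,np.arctan2(d[1],d[0])])
    return r.x[0],r.x[1],np.degrees(r.x[2]),np.sqrt(2*r.cost/4)*1e3
def cf(pts,u0,v0,s): return [((x+.5)/s-.5+u0,(y+.5)/s-.5+v0) for x,y in pts]
E
python3 - <<'E'
from h import *
c=ctrl.camera("top")
T={"farL":([(50,70),(329,60),(337,215),(55,226)],.142),"farR":([(335,60),(613,51),(623,206),(342,215)],.142),
"nearL":([(53,228),(242,224),(250,384),(60,388)],.094),"nearM":([(249,224),(433,219),(442,380),(256,384)],.094),"nearR":([(439,218),(627,214),(636,374),(446,379)],.094)}
for n,(p,L) in T.items(): print(n,np.round(fit(c,cf(p,225,115,5),.018,L,.082),4))
print("board",np.round(fit(c,cf([(147,118),(371,82),(385,153),(158,188)],130,110,5),.024,.12,.04),4))
print("bur",np.round(fit(c,cf([(140,358),(197,488),(142,512),(85,382)],130,110,5),.071,.07,.028),4))
print("jar",px2w(c,cf([(242,99)],130,110,5)[0],.078).round(4))
d=ctrl.camera("scene")
print("jar scene",px2w(d,cf([(618,74)],180,125,8)[0],.078).round(4))
print("bur scene",np.round(fit(d,cf([(250,142),(150,246),(80,228),(182,125)],180,125,8),.071,.07,.028),4))
print(w2px(c,[.6,.0,.0]),ctrl.read_state()["qpos"])
E
```

```text
farL [ 5.393e-01  7.730e-02 -8.781e+01  5.282e-01]
farR [ 5.44500e-01 -6.81000e-02 -8.81798e+01  5.74100e-01]
nearL [  0.455    0.0987 -88.2085   0.9178]
nearM [ 4.572e-01  1.400e-03 -8.840e+01  5.619e-01]
nearR [  0.4601  -0.0952 -88.7912   0.6432]
board [  0.5542   0.2811 -80.4993   2.863 ]
bur [   0.396     0.3267 -154.9452    1.2247]
jar [0.5561 0.2826 0.078 ]
jar scene [0.5552 0.2814 0.078 ]
bur scene [   0.3933    0.3251 -150.5296    1.4292]
[292.30473917 122.34884028] [-80.9714136   19.10472117   2.28615416  83.9780055   -0.76611092
  76.96699505  -3.35366257]
```

Emit:
{"fn": "send_rows", "kwargs": {"motion": [[-0.1424, -0.1113, 0.03, 0, 0, 0, 0.65], [-0.1424, -0.1113, 0.03, 0, 0, 0, 0.65], [-0.1424, -0.1113, 0.03, 0, 0, 0, 0.65], [-0.1424, -0.1113, 0.03, 0, 0, 0, 0.65], [-0.1424, -0.1113, 0.03, 0, 0, 0, 0.65], [-0.1424, -0.1113, 0.03, 0, 0, 0, 0.65], [-0.1424, -0.1113, 0.03, 0, 0, 0, 0.65], [-0.1424, -0.1113, 0.03, 0, 0, 0, 0.65], [-0.1424, -0.1113, 0.03, 0, 0, 0, 0.65], [-0.1424, -0.1113, 0.03, 0, 0, 0, 0.65], [-0.1424, -0.1113, 0.03, 0, 0, 0, 0.65], [-0.1424, -0.1113, 0.03, 0, 0, 0, 0.65], [-0.1424, -0.1113, 0.03, 0, 0, 0, 0.65], [-0.1424, -0.1113, 0.03, 0, 0, 0, 0.65], [0, 0, 0, 0, 0, -0.24, 0.65], [0, 0, 0, 0, 0, -0.24, 0.65], [0, 0, 0, 0, 0, -0.24, 0.65], [0, 0, 0, 0, 0, -0.24, 0.65], [0, 0, 0, 0, 0, -0.24, 0.65], [0, 0, 0, 0, 0, -0.24, 0.65]], "grip_force": 40}}

```text
time: 1.97
tool_pos: [0.395, 0.3266, 0.1934]
tool_rot: [180.0, 0.0, -153.1]
ft_force: [0.3, 0.0, -1.0]
width: 0.651
grip_force: 0.0
```

Emit:
{"fn": "send_rows", "kwargs": {"motion": [[0, 0, 0.18, 0, 0, 0, 0.65], [0, 0, 0.18, 0, 0, 0, 0.65], [0, 0, 0.18, 0, 0, 0, 0.65], [0, 0, 0.12, 0, 0, 0, 0.65], [0, 0, 0.0627, 0, 0, 0, 0.65], [0, 0, 0, 0, 0, 0, 0.2], [0, 0, 0, 0, 0, 0, 0.2], [0, 0, 0, 0, 0, 0, 0.2], [0, 0, 0, 0, 0, 0, 0.2], [0, 0, 0, 0, 0, 0, 0.2], [0, 0, 0, 0, 0, 0, 0.2], [0, 0, 0, 0, 0, 0, 0.2], [0, 0, 0, 0, 0, 0, 0.2]]}}

```text
time: 3.05
tool_pos: [0.3955, 0.3271, 0.086]
tool_rot: [180.0, 0.1, -153.5]
ft_force: [-1.9, -0.5, 5.8]
width: 0.313
grip_force: 41.5
```

```bash
cat >>h.py <<'E'
def go(x,y,z,yaw):
    "shares: first turn about tool z, then shift in the turned tool frame"
    s=ctrl.read_state(); p=s["tool_pos"]; y0=s["tool_rot"][2]; t=(yaw-y0+180)%360-180
    f=lambda a:np.array([np.cos(np.radians(a)),np.sin(np.radians(a))])
    d=np.array([x,y])-p[:2]; o=[]
    for a in (y0,yaw): u=f(a); o.append(np.round([d@u/.15,d@np.array([u[1],-u[0]])/.15,(p[2]-z)/.15],4).tolist())
    print("turn",round(-np.radians(t)/.5,3),"shift before turn",o[0],"after turn",o[1])
E
python3 - <<'E'
from h import *
d=ctrl.camera("scene"); crop(d,170,95,100,75,8,"s2.png")
s=ctrl.read_state(); print(s["width"],s["grip_force"],s["tool_pos"])
go(.455,.0987,.145,91.8)
E
```

```text
0.3134734513864575 41.53841257095337 [0.39546414 0.32714387 0.08594666]
turn 4.005 shift before turn [0.3253, -1.5398, -0.3937] after turn [-1.5347, 0.3489, -0.3937]
```

View pics/s2.png

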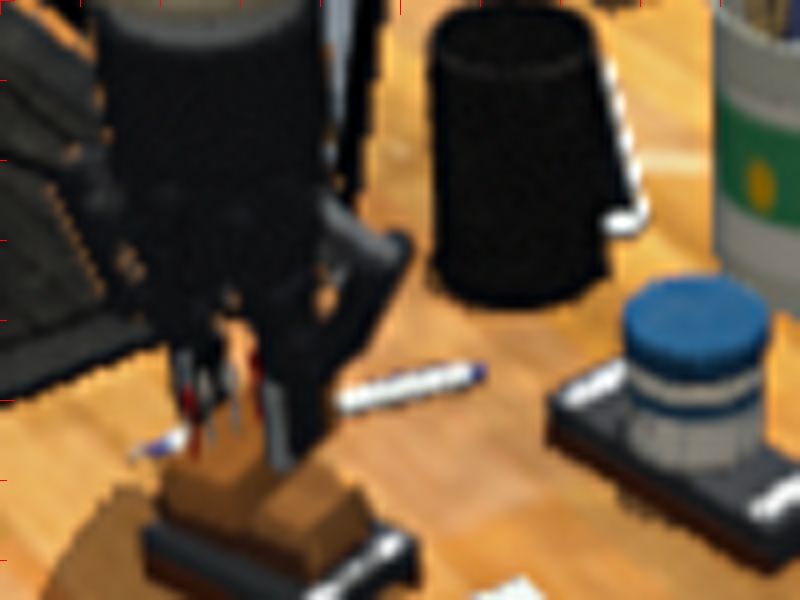

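Emit:
{"fn": "send_rows", "kwargs": {"motion": [[0, 0, -0.1, 0, 0, 0, 0.2], [0, 0, -0.1, 0, 0, 0, 0.2], [0, 0, -0.1, 0, 0, 0, 0.2], [0, 0, -0.1, 0, 0, 0, 0.2], [0, 0, 0, 0, 0, 0.2, 0.2], [0, 0, 0, 0, 0, 0.2, 0.2], [0, 0, 0, 0, 0, 0.2, 0.2], [0, 0, 0, 0, 0, 0.2, 0.2], [0, 0, 0, 0, 0, 0.2, 0.2], [0, 0, 0, 0, 0, 0.2, 0.2], [0, 0, 0, 0, 0, 0.2, 0.2], [0, 0, 0, 0, 0, 0.2, 0.2], [0, 0, 0, 0, 0, 0.2, 0.2], [0, 0, 0, 0, 0, 0.2, 0.2], [0, 0, 0, 0, 0, 0.2, 0.2], [0, 0, 0, 0, 0, 0.2, 0.2], [0, 0, 0, 0, 0, 0.2, 0.2], [0, 0, 0, 0, 0, 0.2, 0.2], [0, 0, 0, 0, 0, 0.2, 0.2], [0, 0, 0, 0, 0, 0.2, 0.2]]}}

```text
time: 4.77
tool_pos: [0.3949, 0.3266, 0.145]
tool_rot: [180.0, -0.0, 114.6]
ft_force: [0.3, 0.9, -0.4]
width: 0.316
grip_force: 40.7
```

Emit:
{"fn": "send_rows", "kwargs": {"motion": [[0, 0, 0, 0, 0, 0.2, 0.2], [0, 0, 0, 0, 0, 0.2, 0.2], [0, 0, 0, 0, 0, 0.2, 0.2], [0, 0, 0, 0, 0, 0.2, 0.2], [-0.1, 0.02, 0, 0, 0, 0, 0.2], [-0.1535, 0.035, 0, 0, 0, 0, 0.2], [-0.1535, 0.035, 0, 0, 0, 0, 0.2], [-0.1535, 0.035, 0, 0, 0, 0, 0.2], [-0.1535, 0.035, 0, 0, 0, 0, 0.2], [-0.1535, 0.035, 0, 0, 0, 0, 0.2], [-0.1535, 0.035, 0, 0, 0, 0, 0.2], [-0.1535, 0.035, 0, 0, 0, 0, 0.2], [-0.1535, 0.035, 0, 0, 0, 0, 0.2], [-0.1535, 0.035, 0, 0, 0, 0, 0.2], [-0.05, 0.014, 0, 0, 0, 0, 0.2], [0, 0, 0, 0, 0, 0, 0.2], [0, 0, 0, 0, 0, 0, 0.2]]}}

```text
time: 6.18
tool_pos: [0.4549, 0.0989, 0.145]
tool_rot: [-180.0, -0.0, 91.9]
ft_force: [0.1, 0.2, -0.3]
width: 0.319
grip_force: 40.7
```

```bash
python3 - <<'E'
from h import *
c=ctrl.camera("top"); a=c["img"][145:250,130:350]; crop(c,130,130,215,115,3,"t3.png")
d=ctrl.camera("scene"); crop(d,160,120,200,140,4,"s3.png")
A=cv2.imread("pics/t3.png");B=cv2.imread("pics/s3.png");w=800
A=cv2.copyMakeBorder(A,0,0,0,B.shape[1]-A.shape[1],cv2.BORDER_CONSTANT);cv2.imwrite("pics/v3.png",cv2.resize(np.vstack([A,B]),None,fx=.65,fy=.65) if 0 else np.vstack([A,B])[:600] if 0 else B)
crop(c,130,170,65,60,9,"t3b.png")
s=ctrl.read_state();print(s["tool_pos"],s["tool_rot"],s["width"],s["ft_force"])
go(.455,.0987,.046,91.8)
E
```

```text
[0.45473371 0.09997147 0.14488558] [-1.79988489e+02 -1.58982093e-02  9.20585029e+01] 0.3117256461206047 [-0.78965802 -1.00320187 -1.08320183]
turn 0.009 shift before turn [-0.0085, 0.0015, 0.6592] after turn [-0.0085, 0.0015, 0.6592]
```

View pics/s3.png

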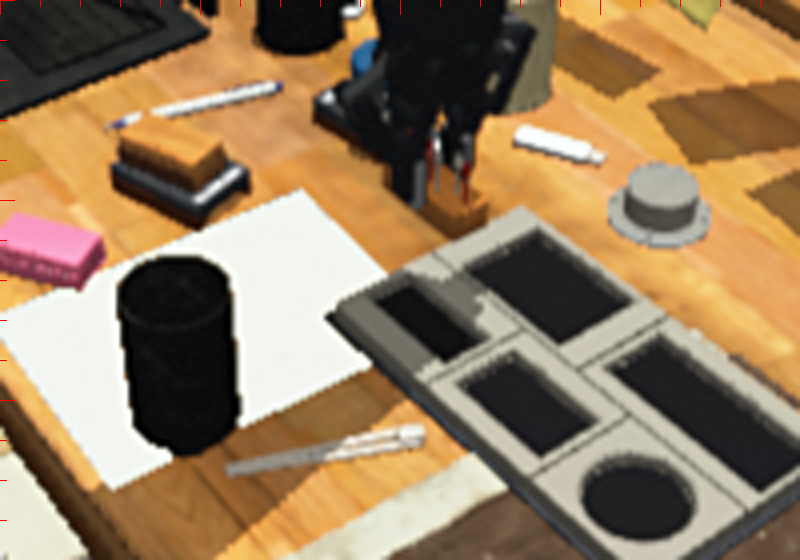

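View pics/t3b.png

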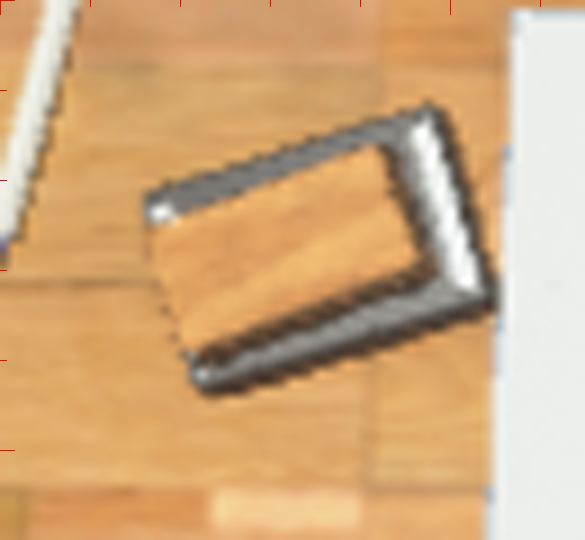

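```bash
python3 - <<'E'
from h import *
c=ctrl.camera("top"); d=ctrl.camera("scene")
print("wood",np.round(fit(c,cf([(150,225),(383,145),(425,262),(190,360)],130,170,9),.049,.068,.037),4))
print("hollow",np.round(fit(c,cf([(150,195),(432,105),(482,287),(203,370)],130,170,9),.024,.086,.058),4))
for n,x,y,z in[("R bot",.441,.065,.108),("L bot",.469,.065,.108),("L top",.469,.065,.130),("R top",.441,.065,.13)]:
    print(n,((w2px(d,[x,y,z])-[160,120]+.5)*4).round(0))
E
```

```text
wood [  0.3973   0.3234 -69.127    1.6823]
hollow [  0.4027   0.3214 -72.4714   4.4495]
R bot [449. 244.]
L bot [486. 227.]
L top [488. 198.]
R top [450. 216.]
```

Emit:
{"fn": "send_rows", "kwargs": {"motion": [[-0.008, 0, 0.12, 0, 0, 0, 0.2], [0, 0, 0.14, 0, 0, 0, 0.2], [0, 0, 0.14, 0, 0, 0, 0.2], [0, 0, 0.1, 0, 0, 0, 0.2], [0, 0, 0.06, 0, 0, 0, 0.2], [0, 0, 0.04, 0, 0, 0, 0.2], [0, 0, 0.03, 0, 0, 0, 0.2], [0, 0, 0.02, 0, 0, 0, 0.2], [0, 0, 0.01, 0, 0, 0, 0.2], [0, 0, 0, 0, 0, 0, 0.2]]}}

```text
time: 7.22
tool_pos: [0.4553, 0.0977, 0.0461]
tool_rot: [180.0, -0.0, 92.0]
ft_force: [0.0, 0.6, -0.8]
width: 0.316
grip_force: 40.7
```

Emit:
{"fn": "send_rows", "kwargs": {"motion": [[0, 0, 0.006, 0, 0, 0, 0.2], [0, 0, 0.006, 0, 0, 0, 0.2], [0, 0, 0, 0, 0, 0, 0.2]]}}

```text
time: 7.47
tool_pos: [0.4553, 0.0977, 0.0443]
tool_rot: [180.0, -0.0, 91.9]
ft_force: [0.1, -0.5, -0.1]
width: 0.31
grip_force: 40.7
```

Emit:
{"fn": "send_rows", "kwargs": {"motion": [[0, 0, 0.005, 0, 0, 0, 0.2], [0, 0, 0.004, 0, 0, 0, 0.2], [0, 0, 0, 0, 0, 0, 0.2]]}}

```text
time: 7.72
tool_pos: [0.4554, 0.0977, 0.0442]
tool_rot: [-180.0, -0.1, 91.9]
ft_force: [-9.5, -2.2, 25.2]
width: 0.314
grip_force: 43.6
```

Emit:
{"fn": "send_rows", "kwargs": {"motion": [[0, 0, -0.01, 0, 0, 0, 0.33], [0, 0, 0, 0, 0, 0, 0.36], [0, 0, 0, 0, 0, 0, 0.4], [0, 0, 0, 0, 0, 0, 0.44], [0, 0, 0, 0, 0, 0, 0.44], [0, 0, -0.06, 0, 0, 0, 0.44], [0, 0, -0.12, 0, 0, 0, 0.44], [0, 0, -0.2, 0, 0, 0, 0.5], [0, 0, -0.2, 0, 0, 0, 0.7], [0, 0, -0.2, 0, 0, 0, 0.9], [0, 0, -0.2, 0, 0, 0, 0.95]]}}

```text
time: 8.63
tool_pos: [0.4549, 0.0971, 0.1933]
tool_rot: [180.0, 0.0, 91.9]
ft_force: [1.3, 0.8, 0.1]
width: 0.899
grip_force: 0.0
```

```bash
python3 - <<'E'
from h import *
s=ctrl.read_state();print(s["tool_pos"],s["tool_rot"],s["width"],s["ft_force"])
go(.5557,.282,.15,99.5)
c=ctrl.camera("top"); crop(c,225,115,135,90,5,"t4.png")
E
```

```text
[0.4549064  0.09710858 0.19331405] [1.79980994e+02 8.81547582e-03 9.19052606e+01] 0.8985992932579293 [1.31937143 0.84639214 0.14576919]
turn -0.265 shift before turn [1.2096, 0.7126, 0.2888] after turn [1.1048, 0.8662, 0.2888]
```

Emit:
{"fn": "send_rows", "kwargs": {"motion": [[0, 0, 0, 0, 0, -0.1325, 0.95], [0, 0, 0, 0, 0, -0.1325, 0.95], [0.1228, 0.0962, 0, 0, 0, 0, 0.95], [0.1228, 0.0962, 0, 0, 0, 0, 0.95], [0.1228, 0.0962, 0, 0, 0, 0, 0.95], [0.1228, 0.0962, 0, 0, 0, 0, 0.95], [0.1228, 0.0962, 0, 0, 0, 0, 0.95], [0.1228, 0.0962, 0, 0, 0, 0, 0.95], [0.1228, 0.0962, 0, 0, 0, 0, 0.95], [0.1228, 0.0962, 0, 0, 0, 0, 0.95], [0.1228, 0.0962, 0, 0, 0, 0, 0.95], [0, 0, 0.1, 0, 0, 0, 0.95], [0, 0, 0.1, 0, 0, 0, 0.95], [0, 0, 0.1, 0, 0, 0, 0.95]]}}

```text
time: 9.85
tool_pos: [0.5559, 0.2829, 0.1459]
tool_rot: [180.0, 0.0, 99.6]
ft_force: [-0.4, 0.2, 0.2]
width: 0.947
grip_force: 0.0
```

```bash
python3 - <<'E'
from h import *
go(.5557,.282,.073,99.5)
c=ctrl.camera("top"); crop(c,225,115,135,90,4,"t4.png")
d=ctrl.camera("scene"); crop(d,225,120,130,100,5,"s4.png")
A=cv2.imread("pics/t4.png")[180:]; B=cv2.imread("pics/s4.png")[:420]
W=650;A=cv2.copyMakeBorder(A,0,0,0,W-A.shape[1],cv2.BORDER_CONSTANT)
cv2.imwrite("pics/v4.png",np.vstack([A,B]))
E
```

```text
turn 0.002 shift before turn [-0.0058, -0.0023, 0.486] after turn [-0.0058, -0.0023, 0.486]
```

View pics/v4.png

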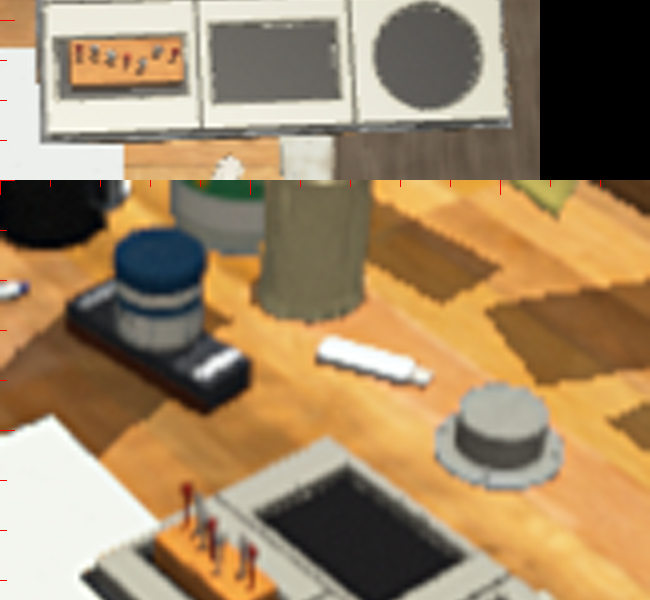

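```bash
python3 - <<'E'
from h import *
c=ctrl.camera("top")
for z in(.03,.04): print(z,np.round(fit(c,cf([(70,42),(183,37),(186,84),(72,89)],225,160,4),z,.07,.028),4))
for z in(.03,.04): print(z,[px2w(c,p,z)[:2].round(4) for p in cf([(70,42),(183,37),(186,84),(72,89)],225,160,4)])
print([px2w(c,p,.018)[:2].round(4) for p in cf([(54,39),(186,35),(190,96),(57,100)],225,160,4)])
E
```

```text
0.03 [  0.4537   0.0947 -87.3775   0.8056]
0.04 [  0.4519   0.0949 -87.3775   0.6672]
0.03 [array([0.4669, 0.1304]), array([0.4701, 0.0603]), array([0.4405, 0.0587]), array([0.4374, 0.1291])]
0.04 [array([0.4649, 0.1303]), array([0.4681, 0.061 ]), array([0.4389, 0.0594]), array([0.4357, 0.129 ])]
[array([0.4711, 0.1407]), array([0.4737, 0.0577]), array([0.4349, 0.0555]), array([0.4323, 0.1387])]
```

Emit:
{"fn": "send_rows", "kwargs": {"motion": [[-0.005, 0, 0.12, 0, 0, 0, 0.95], [0, 0, 0.14, 0, 0, 0, 0.95], [0, 0, 0.12, 0, 0, 0, 0.95], [0, 0, 0.07, 0, 0, 0, 0.95], [0, 0, 0.036, 0, 0, 0, 0.95], [0, 0, 0, 0, 0, 0, 0.5], [0, 0, 0, 0, 0, 0, 0.5], [0, 0, 0, 0, 0, 0, 0.5], [0, 0, 0, 0, 0, 0, 0.5], [0, 0, 0, 0, 0, 0, 0.5], [0, 0, 0, 0, 0, 0, 0.5], [0, 0, 0, 0, 0, 0, 0.5], [0, 0, 0, 0, 0, 0, 0.5]]}}

```text
time: 11.08
tool_pos: [0.5569, 0.2823, 0.0749]
tool_rot: [179.9, -0.1, 99.5]
ft_force: [0.1, -0.7, 6.8]
width: 0.622
grip_force: 42.6
```

Emit:
{"fn": "send_rows", "kwargs": {"motion": [[0, 0, -0.04, 0, 0, 0, 0.5], [0, 0, -0.08, 0, 0, 0, 0.5], [0, 0, -0.12, 0, 0, 0, 0.5], [0, 0, -0.12, 0, 0, 0, 0.5], [0, 0, -0.12, 0, 0, 0, 0.5], [0, 0, -0.12, 0, 0, 0, 0.5], [0, 0, -0.05, 0, 0, 0, 0.5], [0, 0, 0, 0, 0, 0.1325, 0.5], [0, 0, 0, 0, 0, 0.1325, 0.5], [0, 0, 0, 0, 0, 0, 0.5]]}}

```text
time: 11.92
tool_pos: [0.5557, 0.2819, 0.1711]
tool_rot: [-180.0, -0.0, 91.8]
ft_force: [-1.1, -0.2, -1.5]
width: 0.62
grip_force: 42.3
```

```bash
python3 - <<'E'
from h import *
go(.4601,-.0952,.0617,91.8); print(ctrl.read_state()["tool_pos"])
E
```

```text
turn -0.001 shift before turn [-2.4929, -0.7146, 0.7296] after turn [-2.4926, -0.7158, 0.7296]
[0.55566689 0.28187892 0.17113529]
```

Emit:
{"fn": "send_rows", "kwargs": {"motion": [[-0.08, -0.023, 0, 0, 0, 0, 0.5], [-0.16, -0.046, 0, 0, 0, 0, 0.5], [-0.16, -0.046, 0, 0, 0, 0, 0.5], [-0.16, -0.046, 0, 0, 0, 0, 0.5], [-0.16, -0.046, 0, 0, 0, 0, 0.5], [-0.16, -0.046, 0, 0, 0, 0, 0.5], [-0.16, -0.046, 0, 0, 0, 0, 0.5], [-0.16, -0.046, 0, 0, 0, 0, 0.5], [-0.16, -0.046, 0, 0, 0, 0, 0.5], [-0.16, -0.046, 0, 0, 0, 0, 0.5], [-0.16, -0.046, 0, 0, 0, 0, 0.5], [-0.16, -0.046, 0, 0, 0, 0, 0.5], [-0.16, -0.046, 0, 0, 0, 0, 0.5], [-0.16, -0.046, 0, 0, 0, 0, 0.5], [-0.16, -0.046, 0, 0, 0, 0, 0.5], [-0.16, -0.046, 0, 0, 0, 0, 0.5], [-0.013, -0.004, 0, 0, 0, 0, 0.5], [0, 0, 0, 0, 0, 0, 0.5]]}}

```text
time: 13.42
tool_pos: [0.4599, -0.0975, 0.1707]
tool_rot: [-180.0, -0.0, 91.8]
ft_force: [-0.3, 0.9, -2.2]
width: 0.622
grip_force: 42.3
```

Emit:
{"fn": "send_rows", "kwargs": {"motion": [[0, 0, 0.08, 0, 0, 0, 0.5], [0, 0, 0.16, 0, 0, 0, 0.5], [0, 0, 0.16, 0, 0, 0, 0.5], [0, 0, 0.16, 0, 0, 0, 0.5], [0, 0, 0.1, 0, 0, 0, 0.5], [0, 0, 0.05, 0, 0, 0, 0.5], [0, 0, 0.025, 0, 0, 0, 0.5], [0, 0, 0, 0, 0, 0, 0.5], [0, 0, 0, 0, 0, 0, 0.5]]}}

```text
time: 14.17
tool_pos: [0.4616, -0.0954, 0.0613]
tool_rot: [180.0, -0.0, 92.0]
ft_force: [-0.5, -1.0, -0.4]
width: 0.62
grip_force: 42.3
```

Emit:
{"fn": "send_rows", "kwargs": {"motion": [[0, 0, 0.01, 0, 0, 0, 0.5], [0, 0, 0.008, 0, 0, 0, 0.5], [0, 0, 0.006, 0, 0, 0, 0.5], [0, 0, 0, 0, 0, 0, 0.5]]}}

```text
time: 14.5
tool_pos: [0.462, -0.0954, 0.0586]
tool_rot: [179.9, -0.1, 92.0]
ft_force: [-5.9, 2.0, 20.0]
width: 0.622
grip_force: 44.1
```

Emit:
{"fn": "send_rows", "kwargs": {"motion": [[0, 0, -0.01, 0, 0, 0, 0.64], [0, 0, 0, 0, 0, 0, 0.68], [0, 0, 0, 0, 0, 0, 0.74], [0, 0, 0, 0, 0, 0, 0.8], [0, 0, 0, 0, 0, 0, 0.8], [0, 0, -0.06, 0, 0, 0, 0.8], [0, 0, -0.15, 0, 0, 0, 0.8], [0, 0, -0.2, 0, 0, 0, 0.8], [0, 0, -0.2, 0, 0, 0, 0.8], [0, 0, -0.2, 0, 0, 0, 0.8], [0, 0, -0.1, 0, 0, 0, 0.8], [0, 0, 0, 0, 0, 0, 0.8]]}}

```text
time: 15.5
tool_pos: [0.4629, -0.096, 0.1989]
tool_rot: [179.7, -0.1, 91.9]
ft_force: [0.8, -0.0, -0.7]
width: 0.797
grip_force: 0.0
```

```bash
python3 - <<'E'
from h import *
go(.3973,.3234,.06,111); print(ctrl.read_state()["tool_pos"])
E
```

```text
turn -0.666 shift before turn [2.8088, -0.3437, 0.9261] after turn [2.7668, 0.5937, 0.9261]
[ 0.4628917  -0.09596275  0.1989185 ]
```

Emit:
{"fn": "send_rows", "kwargs": {"motion": [[0.08, -0.01, 0, 0, 0, 0, 0.7], [0.182, -0.0222, 0, 0, 0, 0, 0.7], [0.182, -0.0222, 0, 0, 0, 0, 0.7], [0.182, -0.0222, 0, 0, 0, 0, 0.7], [0.182, -0.0222, 0, 0, 0, 0, 0.7], [0.182, -0.0222, 0, 0, 0, 0, 0.7], [0.182, -0.0222, 0, 0, 0, 0, 0.7], [0.182, -0.0222, 0, 0, 0, 0, 0.7], [0.182, -0.0222, 0, 0, 0, 0, 0.7], [0.182, -0.0222, 0, 0, 0, 0, 0.7], [0.182, -0.0222, 0, 0, 0, 0, 0.7], [0.182, -0.0222, 0, 0, 0, 0, 0.7], [0.182, -0.0222, 0, 0, 0, 0, 0.7], [0.182, -0.0222, 0, 0, 0, 0, 0.7], [0.182, -0.0222, 0, 0, 0, 0, 0.7], [0.182, -0.0222, 0, 0, 0, 0, 0.7], [0, 0, 0, 0, 0, -0.1665, 0.7], [0, 0, 0, 0, 0, -0.1665, 0.7], [0, 0, 0, 0, 0, -0.1665, 0.7], [0, 0, 0, 0, 0, -0.1665, 0.7]]}}

```text
time: 17.17
tool_pos: [0.3951, 0.3237, 0.1944]
tool_rot: [-179.9, 0.1, 111.3]
ft_force: [0.2, 0.3, 0.1]
width: 0.699
grip_force: 0.0
```

```bash
python3 - <<'E'
from h import *
go(.3973,.3234,.06,111); print(ctrl.read_state()["tool_pos"])
c=ctrl.camera("top"); crop(c,225,115,135,90,4,"t5.png")
d=ctrl.camera("scene"); crop(d,225,150,150,120,4,"s5.png")
A=cv2.imread("pics/t5.png")[180:]; B=cv2.imread("pics/s5.png")[:420]
W=600;A=cv2.copyMakeBorder(A,0,0,0,W-A.shape[1],cv2.BORDER_CONSTANT)
cv2.imwrite("pics/v5.png",np.vstack([A,B]))
E
```

```text
turn 0.009 shift before turn [-0.0071, 0.013, 0.8959] after turn [-0.0071, 0.013, 0.8959]
[0.39509241 0.32369061 0.19438521]
```

View pics/v5.png

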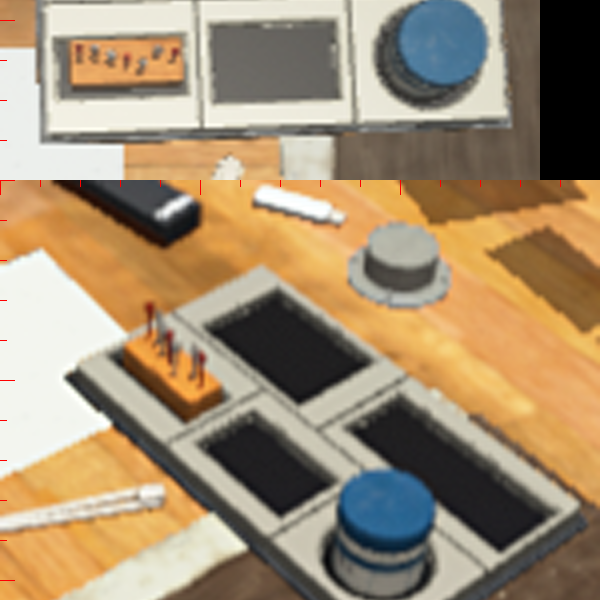

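The bur stand and the jar are both seated in their pockets: bur at (128,62) and jar at (443,40) in the top crop. Next is the wood block.

Emit:
{"fn": "send_rows", "kwargs": {"motion": [[-0.007, 0.013, 0.1, 0, 0, 0, 0.7], [0, 0, 0.18, 0, 0, 0, 0.7], [0, 0, 0.18, 0, 0, 0, 0.7], [0, 0, 0.18, 0, 0, 0, 0.7], [0, 0, 0.14, 0, 0, 0, 0.7], [0, 0, 0.08, 0, 0, 0, 0.7], [0, 0, 0.036, 0, 0, 0, 0.7], [0, 0, 0, 0, 0, 0, 0.3], [0, 0, 0, 0, 0, 0, 0.3], [0, 0, 0, 0, 0, 0, 0.3], [0, 0, 0, 0, 0, 0, 0.3], [0, 0, 0, 0, 0, 0, 0.3], [0, 0, 0, 0, 0, 0, 0.3], [0, 0, 0, 0, 0, 0, 0.3], [0, 0, 0, 0, 0, 0, 0.3]]}}

```text
time: 18.52
tool_pos: [0.3978, 0.324, 0.0612]
tool_rot: [180.0, -0.0, 111.0]
ft_force: [-0.6, -0.9, 6.0]
width: 0.415
grip_force: 40.9
```

Emit:
{"fn": "send_rows", "kwargs": {"motion": [[0, 0, -0.04, 0, 0, 0, 0.3], [0, 0, -0.08, 0, 0, 0, 0.3], [0, 0, -0.12, 0, 0, 0, 0.3], [0, 0, -0.12, 0, 0, 0, 0.3], [0, 0, -0.12, 0, 0, 0, 0.3], [0, 0, -0.12, 0, 0, 0, 0.3], [0, 0, -0.05, 0, 0, 0, 0.3], [0, 0, 0, 0, 0, 0.1675, 0.3], [0, 0, 0, 0, 0, 0.1675, 0.3], [0, 0, 0, 0, 0, 0.1675, 0.3], [0, 0, 0, 0, 0, 0.1675, 0.3], [0, 0, 0, 0, 0, 0, 0.3]]}}

```text
time: 19.52
tool_pos: [0.3973, 0.3235, 0.1577]
tool_rot: [-180.0, 0.0, 91.6]
ft_force: [-0.3, -0.1, -0.6]
width: 0.415
grip_force: 40.2
```

```bash
python3 - <<'E'
from h import *
go(.4572,.0014,.047,91.8); s=ctrl.read_state();print(s["tool_pos"],s["width"])
c=ctrl.camera("top"); crop(c,130,160,70,60,9,"t6.png")
E
```

```text
turn -0.007 shift before turn [-2.1578, 0.339, 0.7381] after turn [-2.1589, 0.3318, 0.7381]
[0.39727831 0.3235161  0.15770855] 0.4148822211754493
```

Emit:
{"fn": "send_rows", "kwargs": {"motion": [[-0.077, 0.012, 0, 0, 0, 0, 0.3], [-0.154, 0.0238, 0, 0, 0, 0, 0.3], [-0.154, 0.0238, 0, 0, 0, 0, 0.3], [-0.154, 0.0238, 0, 0, 0, 0, 0.3], [-0.154, 0.0238, 0, 0, 0, 0, 0.3], [-0.154, 0.0238, 0, 0, 0, 0, 0.3], [-0.154, 0.0238, 0, 0, 0, 0, 0.3], [-0.154, 0.0238, 0, 0, 0, 0, 0.3], [-0.154, 0.0238, 0, 0, 0, 0, 0.3], [-0.154, 0.0238, 0, 0, 0, 0, 0.3], [-0.154, 0.0238, 0, 0, 0, 0, 0.3], [-0.154, 0.0238, 0, 0, 0, 0, 0.3], [-0.154, 0.0238, 0, 0, 0, 0, 0.3], [-0.154, 0.0238, 0, 0, 0, 0, 0.3], [-0.077, 0.012, 0, 0, 0, 0, 0.3], [0, 0, 0, 0, 0, 0, 0.3]]}}

```text
time: 20.9
tool_pos: [0.4577, -0.0016, 0.1581]
tool_rot: [180.0, 0.0, 91.7]
ft_force: [-0.1, -0.3, -0.6]
width: 0.411
grip_force: 40.1
```

Emit:
{"fn": "send_rows", "kwargs": {"motion": [[0, 0, 0.08, 0, 0, 0, 0.3], [0, 0, 0.16, 0, 0, 0, 0.3], [0, 0, 0.16, 0, 0, 0, 0.3], [0, 0, 0.16, 0, 0, 0, 0.3], [0, 0, 0.1, 0, 0, 0, 0.3], [0, 0, 0.05, 0, 0, 0, 0.3], [0, 0, 0.025, 0, 0, 0, 0.3], [0, 0, 0, 0, 0, 0, 0.3], [0, 0, 0, 0, 0, 0, 0.3]]}}

```text
time: 21.65
tool_pos: [0.4583, 0.0022, 0.0485]
tool_rot: [180.0, -0.0, 91.9]
ft_force: [-0.3, -0.1, -0.5]
width: 0.411
grip_force: 40.1
```

Emit:
{"fn": "send_rows", "kwargs": {"motion": [[0, 0, 0.006, 0, 0, 0, 0.3], [0, 0, 0.006, 0, 0, 0, 0.3], [0, 0, 0.004, 0, 0, 0, 0.3], [0, 0, 0, 0, 0, 0, 0.3]]}}

```text
time: 21.98
tool_pos: [0.458, 0.0022, 0.0457]
tool_rot: [180.0, -0.0, 91.8]
ft_force: [-1.0, 0.4, -0.8]
width: 0.412
grip_force: 40.1
```

Emit:
{"fn": "send_rows", "kwargs": {"motion": [[0, 0, 0.005, 0, 0, 0, 0.3], [0, 0, 0.004, 0, 0, 0, 0.3], [0, 0, 0, 0, 0, 0, 0.3], [0, 0, 0, 0, 0, 0, 0.3]]}}

```text
time: 22.32
tool_pos: [0.4581, 0.0021, 0.0452]
tool_rot: [-180.0, -0.1, 91.8]
ft_force: [-7.5, -0.4, 20.1]
width: 0.416
grip_force: 42.5
```

Emit:
{"fn": "send_rows", "kwargs": {"motion": [[0, 0, -0.01, 0, 0, 0, 0.43], [0, 0, 0, 0, 0, 0, 0.46], [0, 0, 0, 0, 0, 0, 0.5], [0, 0, 0, 0, 0, 0, 0.55], [0, 0, 0, 0, 0, 0, 0.55], [0, 0, -0.06, 0, 0, 0, 0.55], [0, 0, -0.15, 0, 0, 0, 0.55], [0, 0, -0.2, 0, 0, 0, 0.7], [0, 0, -0.2, 0, 0, 0, 0.9], [0, 0, -0.2, 0, 0, 0, 0.97], [0, 0, -0.1, 0, 0, 0, 0.97]]}}

```text
time: 23.23
tool_pos: [0.459, 0.0017, 0.186]
tool_rot: [179.8, -0.1, 91.8]
ft_force: [1.2, 0.7, -0.2]
width: 0.972
grip_force: 0.0
```

View pics/t6.png

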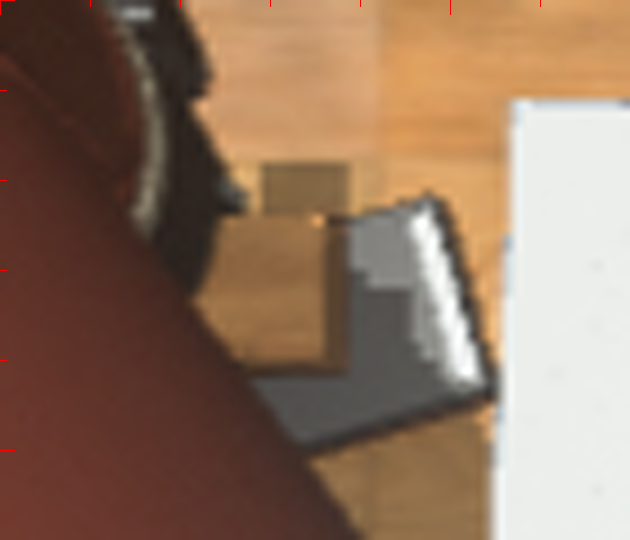

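```bash
python3 - <<'E'
from h import *
c=ctrl.camera("top"); crop(c,135,165,60,60,8,"a.png");crop(c,150,115,64,40,9,"b.png")
A=cv2.imread("pics/a.png");B=cv2.imread("pics/b.png")
d=ctrl.camera("scene"); crop(d,250,200,80,40,4,"e.png"); 
o=np.zeros((600,800,3),np.uint8); o[:480,:480]=A[:480,:480]
crop(c,150,115,64,40,5,"b.png");B=cv2.imread("pics/b.png"); o[:200,480:800]=B
E=cv2.imread("pics/e.png"); o[220:380,480:800]=E
cv2.imwrite("pics/v7.png",o)
E
```

```text
(no output)
```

View pics/v7.png

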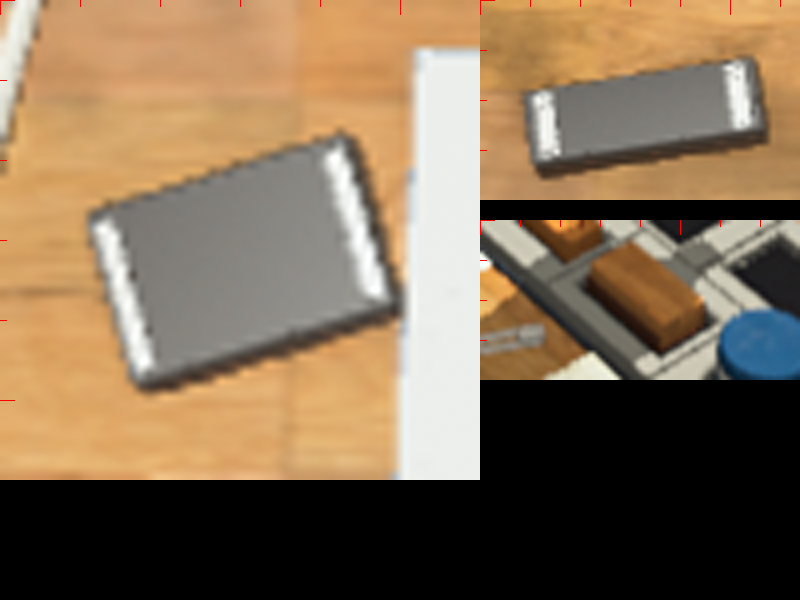

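```bash
python3 - <<'E'
from h import *
c=ctrl.camera("top")
h=fit(c,cf([(91,215),(347,135),(394,295),(140,379)],135,165,8),.024,.086,.058);print("hollow",np.round(h,4))
print("board",np.round(fit(c,cf([(45,90),(270,58),(286,130),(58,165)],150,115,5),.024,.12,.04),4))
go(h[0],h[1],.032,h[2]+180)
print(ctrl.read_state()["tool_pos"])
E
```

```text
hollow [  0.4017   0.3209 -71.864    3.2782]
board [  0.5539   0.2814 -80.8829   2.6351]
turn -0.569 shift before turn [2.1355, -0.3113, 1.0107] after turn [2.1371, 0.3007, 1.0107]
[0.45856998 0.00219548 0.18360021]
```

Emit:
{"fn": "send_rows", "kwargs": {"motion": [[0.076, -0.011, 0, 0, 0, 0, 0.97], [0.153, -0.0222, 0, 0, 0, 0, 0.97], [0.153, -0.0222, 0, 0, 0, 0, 0.97], [0.153, -0.0222, 0, 0, 0, 0, 0.97], [0.153, -0.0222, 0, 0, 0, 0, 0.97], [0.153, -0.0222, 0, 0, 0, 0, 0.97], [0.153, -0.0222, 0, 0, 0, 0, 0.97], [0.153, -0.0222, 0, 0, 0, 0, 0.97], [0.153, -0.0222, 0, 0, 0, 0, 0.97], [0.153, -0.0222, 0, 0, 0, 0, 0.97], [0.153, -0.0222, 0, 0, 0, 0, 0.97], [0.153, -0.0222, 0, 0, 0, 0, 0.97], [0.153, -0.0222, 0, 0, 0, 0, 0.97], [0.153, -0.0222, 0, 0, 0, 0, 0.97], [0.0705, -0.0115, 0, 0, 0, 0, 0.97], [0, 0, 0, 0, 0, -0.1425, 0.97], [0, 0, 0, 0, 0, -0.1425, 0.97], [0, 0, 0, 0, 0, -0.1425, 0.97], [0, 0, 0, 0, 0, -0.1425, 0.97], [0, 0, 0, 0, 0, 0, 0.97]]}}

```text
time: 25.05
tool_pos: [0.4009, 0.3197, 0.1812]
tool_rot: [-179.9, 0.1, 108.3]
ft_force: [-1.0, 0.1, -0.2]
width: 0.966
grip_force: 0.0
```

```bash
python3 - <<'E'
from h import *
go(.4017,.3209,.033,108.1); print(ctrl.read_state()["tool_pos"])
E
```

```text
turn 0.007 shift before turn [0.006, 0.0078, 0.9881] after turn [0.006, 0.0078, 0.9881]
[0.40087334 0.31968028 0.18121035]
```

Emit:
{"fn": "send_rows", "kwargs": {"motion": [[0.006, 0.006, 0.1, 0, 0, 0, 0.97], [0, 0, 0.18, 0, 0, 0, 0.97], [0, 0, 0.18, 0, 0, 0, 0.97], [0, 0, 0.18, 0, 0, 0, 0.97], [0, 0, 0.18, 0, 0, 0, 0.97], [0, 0, 0.1, 0, 0, 0, 0.97], [0, 0, 0.05, 0, 0, 0, 0.97], [0, 0, 0.018, 0, 0, 0, 0.97], [0, 0, 0, 0, 0, 0, 0.97], [0, 0, 0, 0, 0, 0, 0.55], [0, 0, 0, 0, 0, 0, 0.55], [0, 0, 0, 0, 0, 0, 0.55], [0, 0, 0, 0, 0, 0, 0.55], [0, 0, 0, 0, 0, 0, 0.55], [0, 0, 0, 0, 0, 0, 0.55], [0, 0, 0, 0, 0, 0, 0.55], [0, 0, 0, 0, 0, 0, 0.55]]}}

```text
time: 26.47
tool_pos: [0.4022, 0.3225, 0.0353]
tool_rot: [179.9, -0.1, 108.1]
ft_force: [-0.9, -0.6, 5.6]
width: 0.665
grip_force: 42.4
```

Emit:
{"fn": "send_rows", "kwargs": {"motion": [[0, 0, -0.04, 0, 0, 0, 0.55], [0, 0, -0.08, 0, 0, 0, 0.55], [0, 0, -0.12, 0, 0, 0, 0.55], [0, 0, -0.12, 0, 0, 0, 0.55], [0, 0, -0.12, 0, 0, 0, 0.55], [0, 0, -0.12, 0, 0, 0, 0.55], [0, 0, -0.05, 0, 0, 0, 0.55], [0, 0, 0, 0, 0, 0.1425, 0.55], [0, 0, 0, 0, 0, 0.1425, 0.55], [0, 0, 0, 0, 0, 0.1425, 0.55], [0, 0, 0, 0, 0, 0.1425, 0.55], [0, 0, 0, 0, 0, 0, 0.55]]}}

```text
time: 27.47
tool_pos: [0.4014, 0.3218, 0.1315]
tool_rot: [-180.0, -0.0, 91.6]
ft_force: [0.3, 0.3, -0.6]
width: 0.663
grip_force: 43.4
```

```bash
python3 - <<'E'
from h import *
go(.5393,.0773,.044,91.9); s=ctrl.read_state();print(s["tool_pos"],s["tool_rot"],s["width"])
E
```

```text
turn -0.009 shift before turn [-1.6558, 0.8722, 0.5831] after turn [-1.6598, 0.8647, 0.5831]
[0.40141369 0.3218264  0.13146475] [-1.79999161e+02 -2.55154851e-03  9.16398164e+01] 0.6626402464960218
```

Emit:
{"fn": "send_rows", "kwargs": {"motion": [[-0.069, 0.036, 0, 0, 0, 0, 0.55], [-0.138, 0.0727, 0, 0, 0, 0, 0.55], [-0.138, 0.0727, 0, 0, 0, 0, 0.55], [-0.138, 0.0727, 0, 0, 0, 0, 0.55], [-0.138, 0.0727, 0, 0, 0, 0, 0.55], [-0.138, 0.0727, 0, 0, 0, 0, 0.55], [-0.138, 0.0727, 0, 0, 0, 0, 0.55], [-0.138, 0.0727, 0, 0, 0, 0, 0.55], [-0.138, 0.0727, 0, 0, 0, 0, 0.55], [-0.138, 0.0727, 0, 0, 0, 0, 0.55], [-0.138, 0.0727, 0, 0, 0, 0, 0.55], [-0.138, 0.0727, 0, 0, 0, 0, 0.55], [-0.069, 0.0367, 0, 0, 0, 0, 0.55], [0, 0, 0, 0, 0, 0, 0.55], [0, 0, 0.12, 0, 0, 0, 0.55], [0, 0, 0.16, 0, 0, 0, 0.55], [0, 0, 0.15, 0, 0, 0, 0.55], [0, 0, 0.08, 0, 0, 0, 0.55], [0, 0, 0.04, 0, 0, 0, 0.55], [0, 0, 0.02, 0, 0, 0, 0.55]]}}

```text
time: 29.13
tool_pos: [0.5398, 0.0778, 0.0454]
tool_rot: [-179.9, 0.0, 91.9]
ft_force: [-0.3, -0.1, -0.8]
width: 0.66
grip_force: 43.3
```

Emit:
{"fn": "send_rows", "kwargs": {"motion": [[0, 0, 0.006, 0, 0, 0, 0.55], [0, 0, 0.004, 0, 0, 0, 0.55], [0, 0, 0, 0, 0, 0, 0.55], [0, 0, 0, 0, 0, 0, 0.55]]}}

```text
time: 29.47
tool_pos: [0.5408, 0.078, 0.0453]
tool_rot: [179.9, -0.0, 91.8]
ft_force: [-0.2, -0.2, -1.4]
width: 0.662
grip_force: 43.3
```

Emit:
{"fn": "send_rows", "kwargs": {"motion": [[0, 0, 0.006, 0, 0, 0, 0.55], [0, 0, 0.006, 0, 0, 0, 0.55], [0, 0, 0.004, 0, 0, 0, 0.55], [0, 0, 0, 0, 0, 0, 0.55], [0, 0, 0, 0, 0, 0, 0.55]]}}

```text
time: 29.88
tool_pos: [0.5406, 0.0779, 0.0433]
tool_rot: [180.0, -0.1, 91.8]
ft_force: [-5.3, -0.8, 14.5]
width: 0.669
grip_force: 45.0
```

Emit:
{"fn": "send_rows", "kwargs": {"motion": [[0, 0, -0.008, 0, 0, 0, 0.68], [0, 0, 0, 0, 0, 0, 0.71], [0, 0, 0, 0, 0, 0, 0.75], [0, 0, 0, 0, 0, 0, 0.79], [0, 0, 0, 0, 0, 0, 0.79], [0, 0, -0.06, 0, 0, 0, 0.79], [0, 0, -0.15, 0, 0, 0, 0.79], [0, 0, -0.2, 0, 0, 0, 0.79], [0, 0, -0.2, 0, 0, 0, 0.79], [0, 0, -0.15, 0, 0, 0, 0.79], [0, 0, 0, 0, 0, 0, 0.79]]}}

```text
time: 30.8
tool_pos: [0.5428, 0.078, 0.1625]
tool_rot: [179.6, -0.1, 91.8]
ft_force: [2.2, 0.1, 0.4]
width: 0.791
grip_force: 0.0
```

```bash
python3 - <<'E'
from h import *
go(.554,.2812,.033,99.3); print(ctrl.read_state()["tool_pos"])
E
```

```text
turn -0.262 shift before turn [1.352, 0.1169, 0.8637] after turn [1.3251, 0.2924, 0.8637]
[0.54283322 0.0779541  0.16254997]
```

Emit:
{"fn": "send_rows", "kwargs": {"motion": [[0, 0, 0, 0, 0, -0.131, 0.8], [0, 0, 0, 0, 0, -0.131, 0.8], [0.066, 0.0142, 0, 0, 0, 0, 0.8], [0.1325, 0.0292, 0, 0, 0, 0, 0.8], [0.1325, 0.0292, 0, 0, 0, 0, 0.8], [0.1325, 0.0292, 0, 0, 0, 0, 0.8], [0.1325, 0.0292, 0, 0, 0, 0, 0.8], [0.1325, 0.0292, 0, 0, 0, 0, 0.8], [0.1325, 0.0292, 0, 0, 0, 0, 0.8], [0.1325, 0.0292, 0, 0, 0, 0, 0.8], [0.1325, 0.0292, 0, 0, 0, 0, 0.8], [0.1325, 0.0292, 0, 0, 0, 0, 0.8], [0.066, 0.0142, 0, 0, 0, 0, 0.8], [0, 0, 0, 0, 0, 0, 0.8], [0, 0, 0.1, 0, 0, 0, 0.8], [0, 0, 0.16, 0, 0, 0, 0.8], [0, 0, 0.16, 0, 0, 0, 0.8], [0, 0, 0, 0, 0, 0, 0.8]]}}

```text
time: 32.3
tool_pos: [0.5487, 0.2784, 0.0898]
tool_rot: [-179.6, 0.2, 99.2]
ft_force: [-0.5, -0.5, 0.3]
width: 0.8
grip_force: 0.0
```

```bash
python3 - <<'E'
from h import *
go(.554,.2812,.034,99.3); print(ctrl.read_state()["tool_pos"])
E
```

```text
turn -0.003 shift before turn [0.013, 0.0378, 0.3722] after turn [0.0129, 0.0378, 0.3722]
[0.548713   0.2783674  0.08983596]
```

Emit:
{"fn": "send_rows", "kwargs": {"motion": [[0.007, 0.018, 0.06, 0, 0, 0, 0.8], [0.006, 0.018, 0.1, 0, 0, 0, 0.8], [0, 0, 0.1, 0, 0, 0, 0.8], [0, 0, 0.07, 0, 0, 0, 0.8], [0, 0, 0.03, 0, 0, 0, 0.8], [0, 0, 0.012, 0, 0, 0, 0.8], [0, 0, 0, 0, 0, 0, 0.35], [0, 0, 0, 0, 0, 0, 0.35], [0, 0, 0, 0, 0, 0, 0.35], [0, 0, 0, 0, 0, 0, 0.35], [0, 0, 0, 0, 0, 0, 0.35], [0, 0, 0, 0, 0, 0, 0.35], [0, 0, 0, 0, 0, 0, 0.35], [0, 0, 0, 0, 0, 0, 0.35], [0, 0, 0, 0, 0, 0, 0.35]]}}

```text
time: 33.55
tool_pos: [0.5568, 0.284, 0.0395]
tool_rot: [179.9, -0.0, 99.3]
ft_force: [1.0, 0.3, 5.6]
width: 0.451
grip_force: 41.4
```

Emit:
{"fn": "send_rows", "kwargs": {"motion": [[0, 0, 0, 0, 0, 0, 0.35], [0, 0, 0, 0, 0, 0, 0.35], [0, 0, -0.04, 0, 0, 0, 0.35], [0, 0, -0.08, 0, 0, 0, 0.35], [0, 0, -0.12, 0, 0, 0, 0.35], [0, 0, -0.12, 0, 0, 0, 0.35], [0, 0, -0.12, 0, 0, 0, 0.35], [0, 0, -0.12, 0, 0, 0, 0.35], [0, 0, -0.08, 0, 0, 0, 0.35], [0, 0, 0, 0, 0, 0.131, 0.35], [0, 0, 0, 0, 0, 0.131, 0.35], [0, 0, 0, 0, 0, 0, 0.35], [0, 0, 0, 0, 0, 0, 0.35]], "grip_force": 60}}

```text
time: 34.63
tool_pos: [0.556, 0.2837, 0.1406]
tool_rot: [-180.0, 0.0, 91.9]
ft_force: [-0.4, 0.2, -1.9]
width: 0.449
grip_force: 60.9
```

```bash
python3 - <<'E'
from h import *
go(.5445,-.0660,.05,91.8); s=ctrl.read_state();print(s["tool_pos"],s["tool_rot"],s["width"])
E
```

```text
turn 0.005 shift before turn [-2.3275, -0.1555, 0.6038] after turn [-2.3279, -0.1495, 0.6038]
[0.55595302 0.28371502 0.14057555] [-1.79988722e+02  1.09122553e-02  9.19467541e+01] 0.44855340022271406
```

Emit:
{"fn": "send_rows", "kwargs": {"motion": [[-0.0775, -0.005, 0, 0, 0, 0, 0.35], [-0.155, -0.0101, 0, 0, 0, 0, 0.35], [-0.155, -0.0101, 0, 0, 0, 0, 0.35], [-0.155, -0.0101, 0, 0, 0, 0, 0.35], [-0.155, -0.0101, 0, 0, 0, 0, 0.35], [-0.155, -0.0101, 0, 0, 0, 0, 0.35], [-0.155, -0.0101, 0, 0, 0, 0, 0.35], [-0.155, -0.0101, 0, 0, 0, 0, 0.35], [-0.155, -0.0101, 0, 0, 0, 0, 0.35], [-0.155, -0.0101, 0, 0, 0, 0, 0.35], [-0.155, -0.0101, 0, 0, 0, 0, 0.35], [-0.155, -0.0101, 0, 0, 0, 0, 0.35], [-0.155, -0.0101, 0, 0, 0, 0, 0.35], [-0.155, -0.0101, 0, 0, 0, 0, 0.35], [-0.155, -0.0101, 0, 0, 0, 0, 0.35], [-0.0775, -0.005, 0, 0, 0, 0, 0.35], [0, 0, 0, 0, 0, 0, 0.35], [0, 0, 0.1, 0, 0, 0, 0.35], [0, 0, 0.1, 0, 0, 0, 0.35], [0, 0, 0, 0, 0, 0, 0.35]]}}

```text
time: 36.3
tool_pos: [0.5429, -0.0643, 0.108]
tool_rot: [-179.8, -0.0, 91.9]
ft_force: [-1.4, -0.8, -1.2]
width: 0.444
grip_force: 60.8
```

```bash
python3 - <<'E'
from h import *
go(.5445,-.0660,.05,91.8); s=ctrl.read_state();print(s["tool_pos"],s["tool_rot"],s["width"])
c=ctrl.camera("top"); crop(c,225,100,135,105,3,"a.png");d=ctrl.camera("scene"); crop(d,225,140,160,130,4,"e.png")
A=cv2.imread("pics/a.png");E=cv2.imread("pics/e.png")[:,:]
o=np.zeros((600,800,3),np.uint8);o[:520,:640]=E;o=np.zeros((600,800,3),np.uint8);o[:315,:405]=A
E=cv2.resize(E,(390,317)); o[:317,408:798]=E; cv2.imwrite("pics/v8.png",o[:320])
E
```

```text
turn 0.005 shift before turn [-0.0116, 0.0101, 0.3865] after turn [-0.0116, 0.0101, 0.3865]
[ 0.54293432 -0.06431511  0.1079684 ] [-1.79771345e+02 -2.02664833e-02  9.19413184e+01] 0.44388713805706786
```

View pics/v8.png

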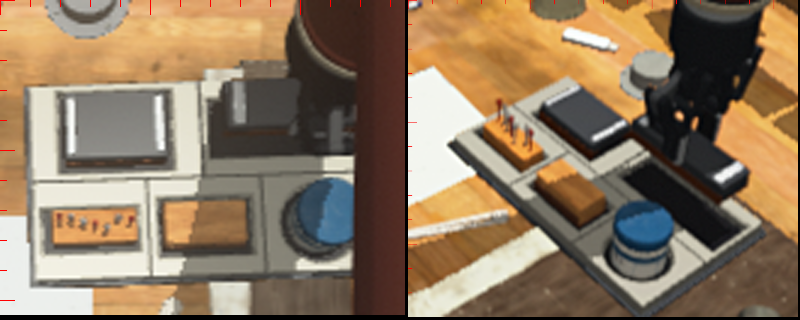

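```bash
python3 - <<'E'
from h import *
c=ctrl.camera("top")
print([px2w(c,p,.0925)[:2].round(4) for p in cf([(221,82),(227,128)],225,100,3)])
d=ctrl.camera("scene")
s=ctrl.read_state();print(s["tool_pos"],s["time"])
E
```

```text
[array([ 0.5576, -0.0021]), array([ 0.5206, -0.0061])]
[ 0.54501481 -0.06515655  0.11116745] 36.5
```

Emit:
{"fn": "send_rows", "kwargs": {"motion": [[-0.013, 0, 0.08, 0, 0, 0, 0.35], [0, 0, 0.12, 0, 0, 0, 0.35], [0, 0, 0.1, 0, 0, 0, 0.35], [0, 0, 0.06, 0, 0, 0, 0.35], [0, 0, 0.03, 0, 0, 0, 0.35], [0, 0, 0.01, 0, 0, 0, 0.35], [0, 0, 0, 0, 0, 0, 0.35], [0, 0, 0, 0, 0, 0, 0.35]]}}

```text
time: 37.17
tool_pos: [0.5452, -0.0676, 0.051]
tool_rot: [179.9, 0.0, 91.8]
ft_force: [-0.1, 0.1, -1.7]
width: 0.448
grip_force: 60.9
```

Emit:
{"fn": "send_rows", "kwargs": {"motion": [[0, 0, 0.006, 0, 0, 0, 0.35], [0, 0, 0.004, 0, 0, 0, 0.35], [0, 0, 0.004, 0, 0, 0, 0.35], [0, 0, 0, 0, 0, 0, 0.35], [0, 0, 0, 0, 0, 0, 0.35]]}}

```text
time: 37.58
tool_pos: [0.5447, -0.0675, 0.0484]
tool_rot: [180.0, -0.0, 91.8]
ft_force: [-0.6, 0.1, -2.3]
width: 0.448
grip_force: 60.9
```

Emit:
{"fn": "send_rows", "kwargs": {"motion": [[0, 0, 0.006, 0, 0, 0, 0.35], [0, 0, 0.004, 0, 0, 0, 0.35], [0, 0, 0, 0, 0, 0, 0.35], [0, 0, 0, 0, 0, 0, 0.35]]}}

```text
time: 37.92
tool_pos: [0.5448, -0.0675, 0.0475]
tool_rot: [180.0, -0.0, 91.8]
ft_force: [-4.3, -0.1, 8.5]
width: 0.443
grip_force: 62.0
```

Emit:
{"fn": "send_rows", "kwargs": {"motion": [[0, 0, -0.004, 0, 0, 0, 0.46], [0, 0, 0, 0, 0, 0, 0.5], [0, 0, 0, 0, 0, 0, 0.55], [0, 0, 0, 0, 0, 0, 0.6], [0, 0, 0, 0, 0, 0, 0.6], [0, 0, -0.06, 0, 0, 0, 0.6], [0, 0, -0.15, 0, 0, 0, 0.6], [0, 0, -0.2, 0, 0, 0, 0.6], [0, 0, -0.2, 0, 0, 0, 0.6], [0, 0, -0.2, 0, 0, 0, 0.6], [0, 0, -0.1, 0, 0, 0, 0.6], [0.15, 0, 0, 0, 0, 0, 0.6], [0.2, 0, 0, 0, 0, 0, 0.6], [0.2, 0, 0, 0, 0, 0, 0.6], [0.2, 0, 0, 0, 0, 0, 0.6], [0.2, 0, 0, 0, 0, 0, 0.6], [0.2, 0, 0, 0, 0, 0, 0.6], [0.2, 0, 0, 0, 0, 0, 0.6], [0.2, 0, 0, 0, 0, 0, 0.6], [0.2, 0, 0, 0, 0, 0, 0.6]]}}

```text
time: 39.58
tool_pos: [0.5361, 0.1962, 0.1847]
tool_rot: [180.0, -0.0, 91.8]
ft_force: [-0.2, 0.1, 0.4]
width: 0.597
grip_force: 0.0
```

```bash
python3 - <<'E'
from h import *
c=ctrl.camera("top"); crop(c,225,105,135,100,3,"a.png");d=ctrl.camera("scene"); crop(d,235,165,140,105,4,"e.png")
A=cv2.imread("pics/a.png");E=cv2.imread("pics/e.png")
E=cv2.resize(E,(390,292))
o=np.zeros((300,800,3),np.uint8);o[:300,:405]=A; o[:292,408:798]=E; cv2.imwrite("pics/v9.png",o)
E
```

```text
(no output)
```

View pics/v9.png

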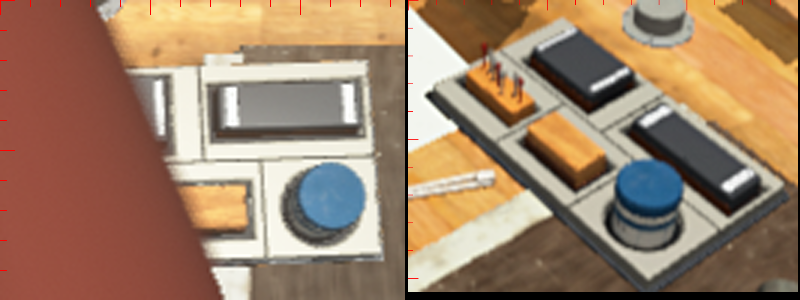

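The final view shows all five things upright in their own pockets: board (290,107), jar (330,197), wood (565,150), bur stand (500,95) and hollow block (580,68). The gripper is empty and clear of everything.

```bash
python3 -c "
from bench import ctrl
print(ctrl.hand_in())"
```

```text
the job is handed in; nothing more can be done
None
```

Job handed in at about 40 s: the bur stand, jar, wood block, hollow block and flat board were moved in that order, and the last camera view shows each upright in its own pocket with the gripper clear; the hand-in returned no verdict.

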